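# Clamp the turret disc and hold the run lever

### The arm

A 6-joint arm with a two-finger parallel gripper is mounted at the origin on the work surface. World frame = base frame: x ahead of the robot, y to its left, z up, the work surface at z = 0. Lengths are in m, angles in rad, forces in N, time in s.
With the tool pointing down it reaches from about 0.3 to 0.775 m from the base axis. Payload 14.6 kg.
Tool frame: the origin (TCP) lies between the finger pads; the fingertips stand 8 mm ahead of it and the grasp point (between the pads) lies 11 mm behind it (ctrl.tip_reach is the distance from the TCP to the fingertips, in m); y points along the fingers, z is the direction in which the jaws open and shut, and the axes are right-handed (so a half turn about y gives the same grasp; the last joint's range is limited). The gripper opens to 94 mm and grips with 3 to 60 N. Pads are 16 mm wide; open, the fingers measure 119 mm over their backs; the gripper's body (75 mm by 177 mm) begins 78 mm behind the grasp point.
Start: joints at [1.157, 0.3, 1.521, -0, 1.321, -0.067], TCP at [0.187, 0.517, 0.213] pointing down, gripper open.
Joint ranges: [-3.03, 3.03], [-0.79, 2.21], [0.23, 2.52], [-1.04, 4.18], [0, 3.07], [-2.55, 2.55]. Speed limits (rad/s): [2.22, 2.22, 2.57, 3.14, 3.14, 3.14].

### API

Orientations are given as [roll, pitch, yaw] about the fixed x, y, z axes, in that order (R = Rz(yaw) Ry(pitch) Rx(roll)).
In Python, from station import ctrl gives the robot as it stands.
- The arm moves only by the tool play_rows, never from a script. Its arguments are lists of equal length, an entry for each row: "twist": the turn, a rotation vector about the world's x, y, z as a fraction of full scale, a list of three; "travel": the shift along the world's x, y, z as a fraction of full scale, a list of three; "grip": the gripper's target within -1 to 1 (shut at 1, half-way at 0, fully open at -1). A call has 1 to 12 rows; each row shifts and turns the commanded pose from where the row before left it; what a row does not reach is not made up. Full scale, the value 1, is 5 cm for a shift and 90 degrees for a turn. A row lasts 1/10 s, in which the tool goes at most 50 mm and 8.59 degrees, less where a joint would pass 70% of its speed; a pose out of reach is approached as far as the arm can. A call with a number of a shift or a turn outside -1 to 1 is refused whole. A call with a gripper value outside its range is refused whole. The fingers move at their own pace and stop on an object; "force" is the grip in N (left out, the last holds). Time passes only in rows, so rows that do not move let the fingers close. It gives the time, the measured TCP pose, the force and the opening at its end, in the units of the state.
- ctrl.get_obs(): the state, without advancing time (a new reading comes with each control period).
- ctrl.camera(name): name is "scene" or "top"; returns a dict with "img" (420x560x3 uint8, red, green, blue), "vfov" (degrees; the focal length in pixels is half the picture's height over the tangent of half this angle, whatever the lens; pixels are square), "cx", "cy" (the principal point, pixels), "rvec" (rotation vector, rad) and "tvec" (3), from world to camera coordinates, as OpenCV has them. Camera axes: x right, y down, z forward; pixel columns grow to the right and rows downward; lengths in m; the calibration is good to about 2 mm. A picture is of the moment at which its call begins. There is no depth.
- ctrl.hand_in(): hands the job in, once; it reports no verdict.
Trained networks look in a picture, given as the dict that the camera call returned (one of the last four; its "shot" number tells which), for a name from the list of things; names that differ only in an ending like _2 or _b are one class to them, and where a whole thing is asked for, a point or a joint stands for the part that bears it (a point fixed in the world has none). Each returns a list of dicts, best first, with "confidence" (0 to 1); they miss things now and then, are a little off and sometimes report something else, mostly with a low value. They report only what shows in the picture. A call takes as long as a camera call.
- ctrl.boxes_of(name, picture): "point" ([column, row] in pixels, amid what is visible of it).
- ctrl.trace(name, picture): "pixels" (420x560 bool, what is visible of it) and "point" ([column, row] in pixels, amid what is visible of it).
The state is a dict: "time_s": time; "qpos": joint angles; "joint_vel": joint speeds; "tau": joint torques, N m; "ee_pos": TCP position; "eef_rot": TCP orientation; "force": force on the tool from outside, world axes, zero at the start; "moment": the same for the moment, N m; "grip_width": finger opening in m.
Only numpy, scipy, OpenCV 4.12 (cv2) and the standard library are available. Lean on these libraries where they do the work, as an engineer would, in place of code of your own. Each camera call takes 0.05 s, during which the arm holds its last target.

### The job

Clamp the turret disc for its run-in: turn its three knobs clockwise to their end stops, first yellow, then blue, then red. Only then press the orange pad of the spring-loaded hold-to-run lever down until its pointer is in the green band, never into the red, and keep it there: you finish while still holding the lever down. Leave the loose tools and parts where they are.

Things in the scene. Friction and masses are not known exactly. Their poses are not given: they have to be found in the camera images.
- disc_top (a point): centre of the hub on top of the steel turret disc (216 mm across), 83 mm above the table, z up. The disc lies flat on a round blue fixture (250 mm across) bolted to the table. Its three clamp knobs stand 70 mm from this centre, 120 degrees apart, each on a dark washer 66 mm across and 6 mm thick; which colour stands where differs each time.
- yellow (a joint): turning angle (rad) of the yellow clamp knob: grows as it is turned clockwise seen from above; the end stop (fully tight) is at 2.6. It starts anywhere from 1.4 to 1.8, so it still has 0.8 to 1.2 rad to go. Steady friction of about 0.08 N m, no spring: it stays where it is left.
- yellow_grip (a point): grip point of the yellow plastic captive clamp knob, on its upright axis, 7 mm below the top of its bar grip. The bar is 40 mm long along this point's x, 14 mm thick along y; z up. A round yellow flange, 42 mm across, has its top 23 mm below this point; the steel disc's top is 37 mm below. Turns with the knob (clockwise: its yaw decreases).
- blue (a joint): turning angle (rad) of the blue clamp knob: grows as it is turned clockwise seen from above; the end stop (fully tight) is at 2.6. It starts anywhere from 1.4 to 1.8, so it still has 0.8 to 1.2 rad to go. Steady friction of about 0.08 N m, no spring: it stays where it is left.
- blue_grip (a point): grip point of the blue plastic captive clamp knob, on its upright axis, 7 mm below the top of its bar grip. The bar is 40 mm long along this point's x, 14 mm thick along y; z up. A round blue flange, 42 mm across, has its top 23 mm below this point; the steel disc's top is 37 mm below. Turns with the knob (clockwise: its yaw decreases).
- red (a joint): turning angle (rad) of the red clamp knob: grows as it is turned clockwise seen from above; the end stop (fully tight) is at 2.6. It starts anywhere from 1.4 to 1.8, so it still has 0.8 to 1.2 rad to go. Steady friction of about 0.08 N m, no spring: it stays where it is left.
- red_grip (a point): grip point of the red plastic captive clamp knob, on its upright axis, 7 mm below the top of its bar grip. The bar is 40 mm long along this point's x, 14 mm thick along y; z up. A round red flange, 42 mm across, has its top 23 mm below this point; the steel disc's top is 37 mm below. Turns with the knob (clockwise: its yaw decreases).
- lever (a joint): angle (rad) of the hold-to-run lever: 0 at rest (raised), grows as it is pressed down, mechanical stop at 0.52. The green band of the scale is 0.19 to 0.37 (middle 0.28), a black line follows, red begins at 0.39. A spring always pushes it back up: about 3 N at the pad to start moving, about 9 N in the middle of the green, 13 N at the stop.
- lever_pad (a point): centre of the top face of the lever's orange press pad (48 mm along this point's x, 60 mm along y); moves with the lever. y points along the lever, away from the hinge. At rest it is about 149 mm above the table and the lever slopes up by 0.30 rad. Pressed straight down here, the middle of the green is reached 35 mm below rest, its edges at 24 and 47 mm, red at 50 mm.
- lever_hinge (a point): hinge axis of the lever, 100 mm above the table, 130 mm from the middle of the pad; x is along the hinge axis, y towards the pad, z up. It stands between blue cheeks on a grey plate (100 x 260 x 20 mm) bolted to the table.
- scale (a point): point on the white scale plate beyond the pad where the lever's black pointer stands in the middle of the green; y as at the hinge, z up. Downwards the plate shows white, green band, black line, red zone. The plate is 4 mm thick along x, 56 mm along y, its top 138 mm above the table, its near edge 34 mm beyond the pad's middle: below and beside the pressing hand.
- wrench: loose 150 mm open-ended wrench lying flat along its x axis; not part of the job. Origin on its underside.
- screwdriver: loose 190 mm screwdriver with red handle lying along its x axis; not part of the job. Origin on its underside.
- bearing: loose steel bearing ring, 62 mm across, 16 mm high; not part of the job. Origin at the centre of its underside.
- oiler: loose yellow oil bottle, 48 mm across, 120 mm high, red cap; not part of the job. Origin at the centre of its underside.
- tub: loose grey open tub, 72 mm across, 50 mm high; not part of the job. Origin at the centre of its underside.
- toolholder: loose steel tool holder block, 70 x 45 x 40 mm, with a 45 mm shank along x; not part of the job. Origin at the centre of its underside.
- driver: loose green and black cordless driver lying on its side, about 170 x 155 x 52 mm; not part of the job. Origin on its underside.

How it is judged:
By the outcome, as a careful person would: the job done as asked, in the order asked, and still so for the second after the job is handed in, while the arm keeps its last pose, push and grip.
It also fails if it takes over 72 s, if anything falls off the work surface, if the arm or the gripper's body presses on something with over 40 N, if the wrist force passes 120 N, or if a joint passes its speed limit or range.

## Working session

There is one attempt and no reset: what is moved stays moved. The work goes in short steps, Python scripts to look and compute and a tool call to move; the robot and the scene stay as the last step left them, time stands still between calls to the robot, and variables do not carry over. Pictures are saved under pics/ and viewed, and the job is handed in when it is done.

Besides the shell and the picture viewer there is one more tool, called as a command line: name --argument value ..., lists and objects as JSON in quotes. play_rows: Moves the arm, as the interface text tells. Its arguments: {"type":"object","properties":{"twist":{"type":"array"},"travel":{"type":"array"},"grip":{"type":"array"},"force":{"type":"number"}},"required":["twist","travel","grip"]}

```bash
ls; mkdir -p pics
cat > h.py <<'E'
import numpy as np, cv2
from station import ctrl
def K(p):
    f=p["img"].shape[0]/2/np.tan(np.radians(p["vfov"])/2)
    return np.array([[f,0,p["cx"]],[0,f,p["cy"]],[0,0,1.]])
def proj(p,X):
    return cv2.projectPoints(np.array(X,float).reshape(-1,3),np.array(p["rvec"]),np.array(p["tvec"]),K(p),None)[0].reshape(-1,2)
def ray(p,uv,z):
    R=cv2.Rodrigues(np.array(p["rvec"]))[0];t=np.array(p["tvec"]).ravel()
    c=-R.T@t; d=R.T@np.linalg.inv(K(p))@np.array([uv[0],uv[1],1.])
    return c+d*(z-c[2])/d[2]
def save(p,n,s=1):
    im=cv2.cvtColor(p["img"],cv2.COLOR_RGB2BGR)
    if s!=1: im=cv2.resize(im,None,fx=s,fy=s,interpolation=cv2.INTER_CUBIC)
    cv2.imwrite("pics/"+n,im)
E
python3 - <<'E'
from h import *
print(ctrl.get_obs())
for c in ("scene","top"):
    p=ctrl.camera(c); save(p,c+"0.png",1.4)
    R=cv2.Rodrigues(np.array(p["rvec"]))[0]; print(c,-R.T@np.array(p["tvec"]).ravel(),p["vfov"],R[2])
    for n in ("yellow_grip","blue_grip","red_grip","yellow","blue","red","lever_pad","scale","lever_hinge","disc_top","oiler","driver"):
        print(n,[(np.round(d["point"],1),round(d["confidence"],2)) for d in ctrl.boxes_of(n,p)][:3])
E
```

```text
pics
{'time_s': 0.0, 'qpos': array([ 1.15739859e+00,  3.00495144e-01,  1.52159665e+00,  2.16767389e-05,
        1.32069096e+00, -6.65600514e-02]), 'joint_vel': array([ 1.06715621e-03, -9.14606488e-05, -1.30954089e-03, -3.54291162e-04,
        2.27146637e-04,  4.01341688e-04]), 'tau': array([-4.01498128e-04, -5.31813598e+01, -3.52725792e+01,  7.08052190e-02,
        2.45075324e-02, -1.44893720e-04]), 'ee_pos': array([0.18683213, 0.51702054, 0.21286655]), 'eef_rot': array([-1.57198240e+00,  1.00104545e-04, -3.46843127e-01]), 'force': array([-0.32519843, -0.22267517, -0.87465581]), 'moment': array([ 0.01595427, -0.04792474,  0.05840543]), 'grip_width': 0.09404921872401437}
scene [ 1.26501633 -0.3256105   1.27924779] 44.16940837143106 [-0.48085936  0.27605486 -0.8322067 ]
yellow_grip [(array([335.6, 191.1]), 0.62), (array([210.9, 339.4]), 0.25)]
blue_grip [(array([289.5, 184.1]), 0.58)]
red_grip [(array([303. , 219.8]), 0.54)]
yellow [(array([329.9, 196.9]), 0.49)]
blue [(array([292.3, 186.5]), 0.75)]
red [(array([301.8, 216.9]), 0.53), (array([288.4, 184.4]), 0.44)]
lever_pad [(array([1
[... 529 characters left out ...]
 136.3]), 0.71), (array([218.7, 218.4]), 0.6)]
blue_grip [(array([225.4, 242. ]), 0.58)]
red_grip [(array([239.1, 187.9]), 0.55), (array([366.1, 183.6]), 0.31)]
yellow [(array([186.9, 205.8]), 0.63)]
blue [(array([382.3, 226.8]), 0.67), (array([223. , 243.6]), 0.58)]
red [(array([237.3, 190.5]), 0.66), (array([382.9, 217.5]), 0.38)]
lever_pad [(array([379.5, 218.7]), 0.76), (array([382.2, 228.5]), 0.66), (array([187.9, 205.2]), 0.48)]
scale [(array([379.2, 226.6]), 0.84)]
lever_hinge [(array([386.7, 228.9]), 0.73)]
disc_top [(array([217.1, 221.6]), 0.61)]
oiler [(array([213.1, 137.4]), 0.86), (array([380.9, 226.8]), 0.61)]
driver [(array([107.6, 167.6]), 0.77), (array([378.9, 228.1]), 0.18)]
```

View pics/scene0.png

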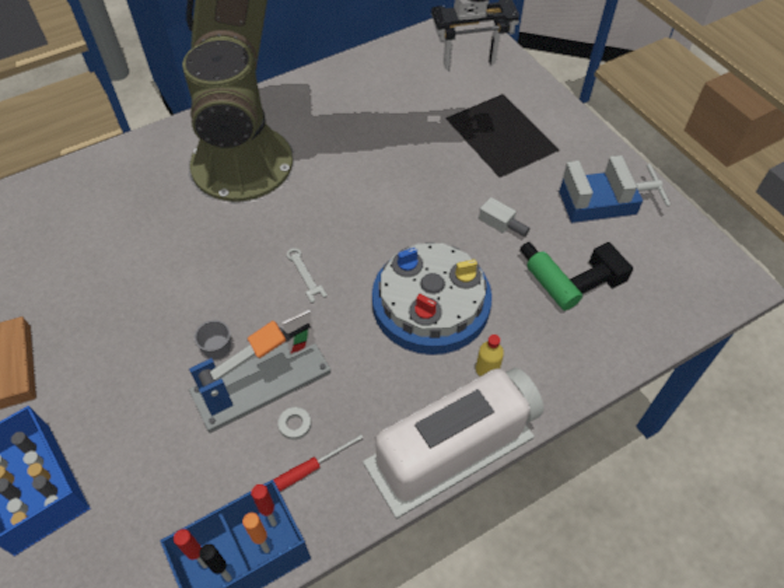

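View pics/top0.png

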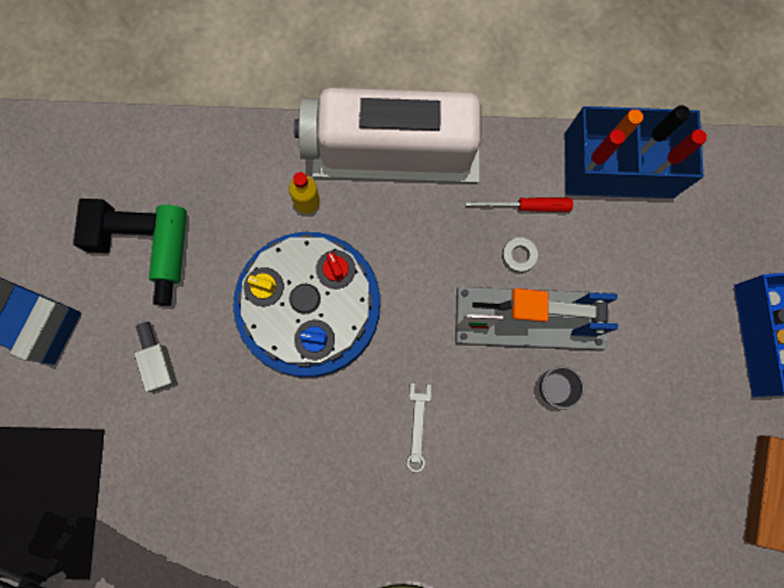

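```bash
cat > m.py <<'E'
from h import *
p=ctrl.camera("top"); s=ctrl.camera("scene")
def crop(p,u,v,w,h,k): 
    return cv2.cvtColor(cv2.resize(p["img"][v:v+h,u:u+w],None,fx=k,fy=k,interpolation=cv2.INTER_CUBIC),cv2.COLOR_RGB2BGR)
cv2.imwrite("pics/ctop.png",crop(p,160,160,120,115,5))
cv2.imwrite("pics/cscene.png",crop(s,260,165,100,90,6))
cv2.imwrite("pics/lev.png",np.vstack([crop(p,310,190,140,70,4),crop(s,130,215,140,75,4)]))
for n in ("yellow","blue","red"):
    for nm,q in (("top",p),("scene",s)):
        for d in ctrl.trace(n,q)[:1]:
            m=d["pixels"]; print(n,nm,m.sum(),np.round(d["point"],1),round(d["confidence"],2))
# disc center by tip triangulation
for nm,q in (("top",p),("scene",s)):
    for d in ctrl.trace("disc_top",q)[:1]:
        print("disc",nm,d["pixels"].sum(),d["point"],ray(q,d["point"],.083))
E
python3 m.py
```

```text
yellow top 770 [402.5 278.4] 0.56
yellow scene 180 [332.3 195.1] 0.71
blue top 264 [222.  242.9] 0.86
blue scene 183 [293.4 187.5] 0.58
red top 256 [238.  192.8] 0.55
red scene 195 [303.8 220.7] 0.5
disc top 6469 [219.4, 220.9] [0.56069181 0.16971034 0.083     ]
disc scene 4197 [311.3, 212.9] [0.6198839  0.15800481 0.083     ]
```

View pics/ctop.png

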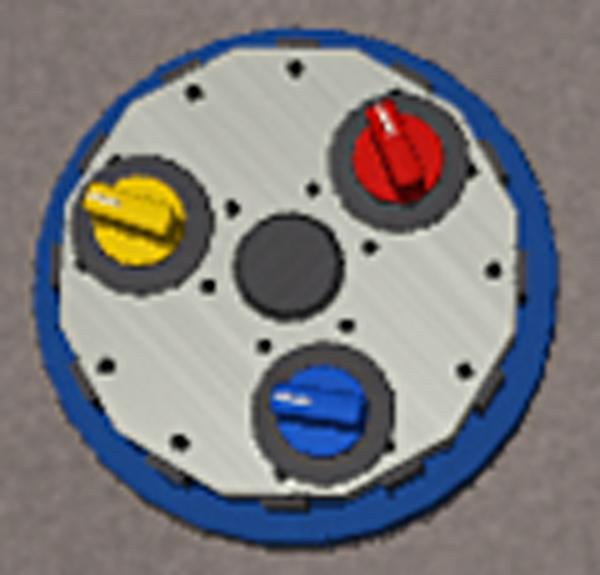

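View pics/cscene.png

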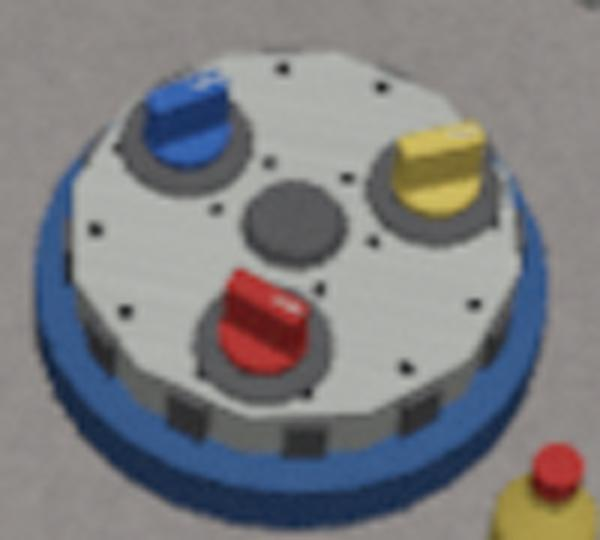

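View pics/lev.png

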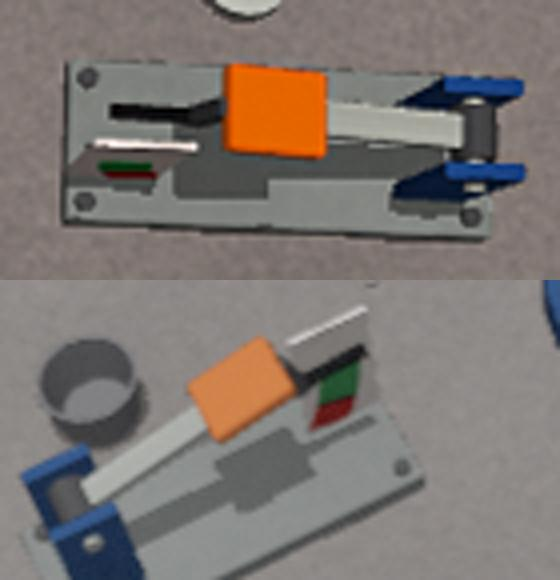

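```bash
cat > fit.py <<'E'
from h import *
from scipy.optimize import minimize
S=4
def masks(p,c):
    hsv=cv2.cvtColor(cv2.resize(p["img"],None,fx=S,fy=S,interpolation=cv2.INTER_LINEAR),cv2.COLOR_RGB2HSV)
    h,s,v=[hsv[...,i].astype(int) for i in range(3)]
    if c=="yellow": m=(abs(h-26)<9)&(s>110)
    if c=="red": m=((h<8)|(h>172))&(s>130)
    if c=="blue": m=(abs(h-110)<12)&(s>150)
    return m&(v>50)
def model(x,g):
    a=np.linspace(0,2*np.pi,40,endpoint=False)
    fl=[np.c_[x[0]+.021*np.cos(a),x[1]+.021*np.sin(a),0*a+g+z] for z in(-.023,-.031)]
    c,s=np.cos(x[2]),np.sin(x[2])
    b=np.array([[x[0]+c*u-s*w,x[1]+s*u+c*w,g+z] for u in(-.02,.02) for w in(-.007,.007) for z in(.007,-.023)])
    return [np.vstack(fl),b]
def render(p,x,g,shape):
    im=np.zeros(shape,np.uint8)
    for P in model(x,g):
        q=(proj(p,P)+.5)*S-.5
        cv2.fillConvexPoly(im,np.round(cv2.convexHull(q.astype(np.float32))*16).astype(np.int32),1,shift=4)
    return im>0
def fit(c,ps,x0,g,rad=.045,freez=False):
    data=[]
    for p in ps:
        m=masks(p,c); roi=np.zeros(m.shape,np.uint8)
        q=(proj(p,[[x0[0],x0[1],g-.01]])[0]+.5)*S
        cv2.circle(roi,tuple(int(t) for t in q),int(S*K(p)[0,0]*rad/1.1),1,-1)
        data.append((p,m&(roi>0),))
    def cost(y):
        x=np.array(y[:3])*[.001,.001,.01]; gg=g+(y[3]*.001 if freez else 0); e=0
        for p,m in data:
            r=render(p,x,gg,m.shape); e+=(r^m).sum()/max(1,(r|m).sum())
        return e
    best=None
    for th in ([x0[2]] if len(x0)>2 else np.arange(0,np.pi,np.pi/8)):
        y0=[x0[0]*1e3,x0[1]*1e3,th*100]+([0] if freez else [])
        sim=np.array([y0]+[np.array(y0)+np.eye(len(y0))[i]*[6,6,20,4][i] for i in range(len(y0))])
        r=minimize(cost,y0,method="Nelder-Mead",options=dict(initial_simplex=sim,maxiter=200,xatol=.1,fatol=1e-4))
        if best is None or r.fun<best.fun: best=r
    y=best.x; return np.r_[y[:2]/1e3,y[2]/100,g+(y[3]/1e3 if freez else 0)],best.fun
E
cat > a.py <<'E'
from fit import *
p=ctrl.camera("top"); s=ctrl.camera("scene"); ps=[p,s]
print("hub",ray(p,(217.4,212.8),.083), ray(s,(260+295/6,165+225/6),.083))
for c,uv in (("yellow",(187,204)),("red",(239,191)),("blue",(224.5,242))):
    w=ray(p,uv,.11)
    for use in (ps,[p],[s]):
        print(c,np.round(fit(c,use,w[:2],.114,freez=len(use)>1)[0],4),fit and "")
E
python3 a.py
```

```text
hub [0.57924183 0.17510791 0.083     ] [0.58704987 0.17178547 0.083     ]
yellow [0.5983 0.2445 1.2597 0.1081] 
yellow [0.5973 0.2435 1.2838 0.114 ] 
yellow [0.597  0.2423 1.6854 0.114 ] 
red [0.6311 0.1273 0.4138 0.11  ] 
red [0.6302 0.1271 0.4293 0.114 ] 
red [0.63   0.1266 3.2007 0.114 ] 
blue [0.5128 0.1574 2.5648 0.1145] 
blue [0.5129 0.1574 1.5483 0.114 ] 
blue [0.512  0.1572 2.58   0.114 ]
```

```bash
cat > b.py <<'E'
from fit import *
p=ctrl.camera("top"); s=ctrl.camera("scene"); ps=[p,s]
for q,o in ((p,(160,160,120,115)),(s,(260,165,100,90))):
    im=cv2.resize(q["img"],None,fx=6,fy=6,interpolation=cv2.INTER_CUBIC)
    for x in ([.5983,.2445,1.27],[.6311,.1273,.42],[.5128,.1574,1.55]):
        g=.112
        for P in model(x,g):
            h=cv2.convexHull(((proj(q,P)+.5)*6-.5).astype(np.float32)).astype(int)
            cv2.polylines(im,[h],True,(255,255,255),1)
    u,v,w,h=[6*t for t in o]
    cv2.imwrite("pics/ov_%d.png"%q["shot"],cv2.cvtColor(im[v:v+h,u:u+w],cv2.COLOR_RGB2BGR)); print(q["shot"])
mm=np.hstack([np.vstack([masks(q,c)[v*S:(v+90)*S,u*S:(u+100)*S]*255 for q,(u,v) in ((p,(165,170)),(s,(260,165)))]) for c in("yellow","red","blue")]).astype(np.uint8)
cv2.imwrite("pics/mk.png",cv2.resize(mm,(780,468)))
E
python3 b.py
```

```text
7
8
```

View pics/ov_7.png

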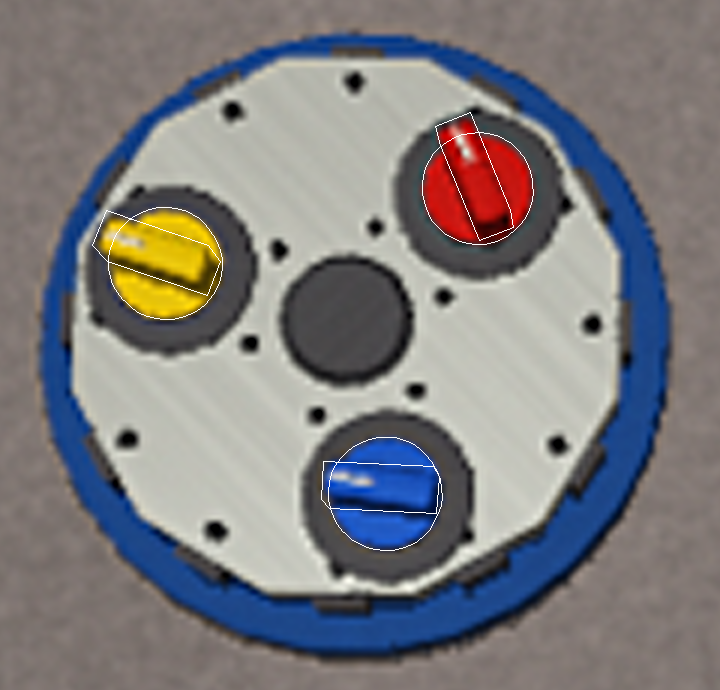

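View pics/ov_8.png

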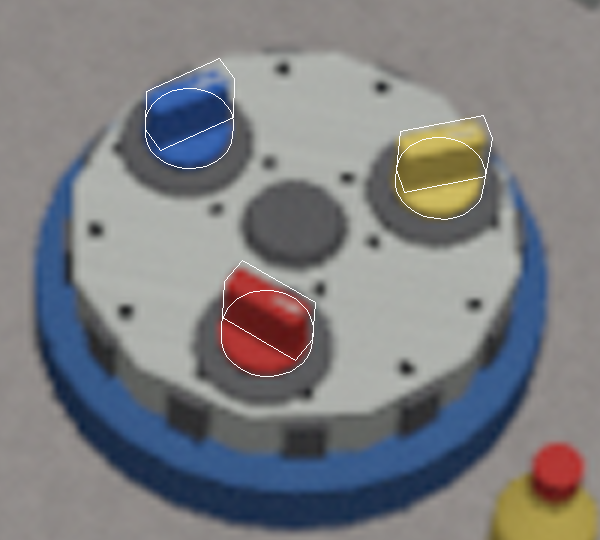

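View pics/mk.png

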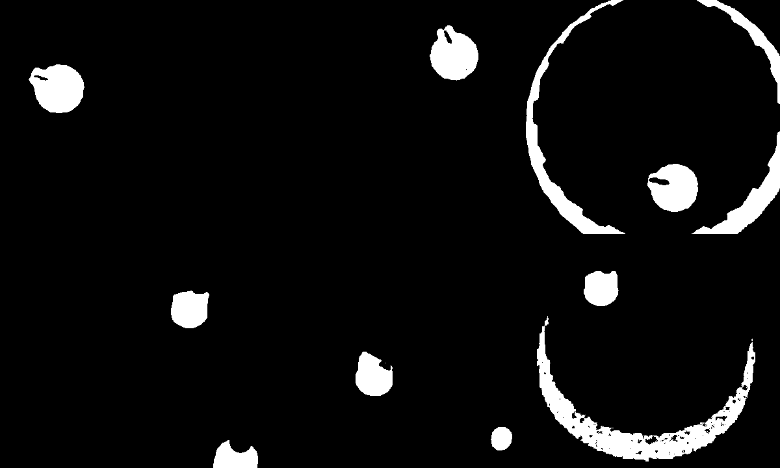

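play_rows --twist '[[0, 0, -0.081], [0, 0, -0.081], [0, 0, -0.081], [0, 0, -0.081], [0, 0, -0.081], [0, 0, -0.081], [0, 0, -0.081], [0, 0, -0.081], [0, 0, -0.081], [0, 0, -0.081], [0, 0, -0.081], [0, 0, -0.081]]' --travel '[[0.685, -0.454, 0], [0.685, -0.454, 0], [0.685, -0.454, 0], [0.685, -0.454, 0], [0.685, -0.454, 0], [0.685, -0.454, 0], [0.685, -0.454, 0], [0.685, -0.454, 0], [0.685, -0.454, 0], [0.685, -0.454, 0], [0.685, -0.454, 0], [0.685, -0.454, 0]]' --grip '[0, 0, 0, 0, 0, 0, 0, 0, 0, 0, 0, 0]' --force 35

```text
time_s: 3.2
ee_pos: [0.5992, 0.2437, 0.2135]
eef_rot: [-1.571, 0.0, -1.879]
force: [1.1, 0.1, 0.1]
grip_width: 0.0471
```

play_rows --twist '[[0, 0, 0.006], [0, 0, 0], [0, 0, 0], [0, 0, 0], [0, 0, 0], [0, 0, 0], [0, 0, 0], [0, 0, 0]]' --travel '[[-0.018, 0.016, -0.3], [0, 0, -0.3], [0, 0, -0.3], [0, 0, -0.3], [0, 0, -0.3], [0, 0, -0.3], [0, 0, -0.3], [0, 0, 0]]' --grip '[0, 0, 0, 0, 0, 0, 0, 0]'

```text
time_s: 4.0
ee_pos: [0.5961, 0.2454, 0.1058]
eef_rot: [-1.574, -0.002, -1.864]
force: [-0.3, -0.1, -0.3]
grip_width: 0.0472
```

```bash
cat > c.py <<'E'
from h import *
import sys
x,y,z=map(float,sys.argv[2:5]); k=5
out=[]
for c in("top","scene"):
    p=ctrl.camera(c); u,v=proj(p,[[x,y,z]])[0].astype(int); w=36
    out.append(cv2.resize(p["img"][max(0,v-w):v+w,u-w:u+w],(390,390),interpolation=cv2.INTER_CUBIC))
cv2.imwrite("pics/"+sys.argv[1],cv2.cvtColor(np.hstack(out),cv2.COLOR_RGB2BGR))
o=ctrl.get_obs();print(np.round(o["ee_pos"],4),o["eef_rot"],o["force"],o["moment"])
E
python3 c.py y1.png .598 .2445 .11
```

```text
[0.5971 0.2457 0.1085] [-1.57084390e+00  6.22312682e-06 -1.86413495e+00] [-0.90386187  0.25690889 -0.01180629] [-0.00214874  0.09141951 -0.00255913]
```

View pics/y1.png

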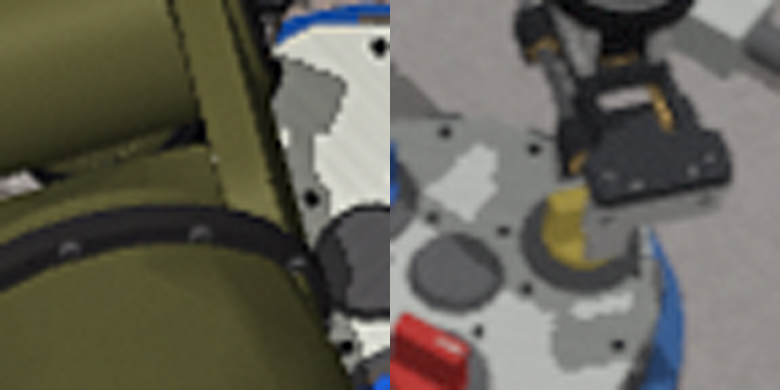

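play_rows --twist '[[0, 0, 0], [0, 0, 0], [0, 0, 0], [0, 0, 0], [0, 0, 0], [0, 0, 0], [0, 0, 0], [0, 0, 0]]' --travel '[[0.022, -0.022, -0.06], [0, 0, 0], [0, 0, 0], [0, 0, 0], [0, 0, 0], [0, 0, 0], [0, 0, 0], [0, 0, 0]]' --grip '[0, 1, 1, 1, 1, 1, 1, 1]' --force 35

```text
time_s: 4.9
ee_pos: [0.5978, 0.2447, 0.1056]
eef_rot: [-1.571, -0.0, -1.864]
force: [-5.3, 1.1, 3.7]
grip_width: 0.0133
```

```bash
python3 c.py y2.png .598 .2445 .11
```

```text
[0.5978 0.2447 0.1056] [-1.57143080e+00 -1.23850264e-04 -1.86402979e+00] [-5.80577965  1.20274401  4.06705349] [0.01707085 1.14779457 0.04713996]
```

View pics/y2.png

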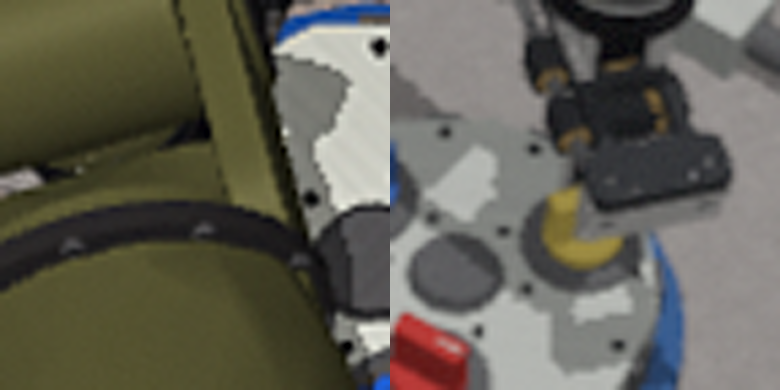

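play_rows --twist '[[0, 0, -0.06], [0, 0, -0.06], [0, 0, -0.06], [0, 0, -0.06], [0, 0, -0.06], [0, 0, -0.06], [0, 0, 0]]' --travel '[[0, 0, 0], [0, 0, 0], [0, 0, 0], [0, 0, 0], [0, 0, 0], [0, 0, 0], [0, 0, 0]]' --grip '[1, 1, 1, 1, 1, 1, 1]'

```text
time_s: 5.7
ee_pos: [0.598, 0.2446, 0.1056]
eef_rot: [-1.571, -0.0, -2.431]
force: [-4.9, -0.3, 4.0]
grip_width: 0.0137
```

```bash
python3 c.py y3.png .598 .2445 .11
```

```text
[0.598  0.2446 0.1056] [-1.57102254e+00 -1.83269877e-04 -2.42679086e+00] [-5.55814970e+00 -3.29248851e-03  4.52127472e+00] [-0.04847819  1.12770562 -0.13307964]
```

play_rows --twist '[[0, 0, -0.04], [0, 0, -0.04], [0, 0, -0.04], [0, 0, 0]]' --travel '[[0, 0, 0], [0, 0, 0], [0, 0, 0], [0, 0, 0]]' --grip '[1, 1, 1, 1]'

```text
time_s: 6.2
ee_pos: [0.598, 0.2445, 0.1056]
eef_rot: [-1.571, -0.0, -2.617]
force: [-5.9, -0.5, 4.3]
grip_width: 0.0142
```

```bash
cat > o.py <<'E'
from station import ctrl
import numpy as np
o=ctrl.get_obs()
for k in("time_s","ee_pos","eef_rot","force","moment","grip_width","tau","qpos"): print(k,np.round(o[k],4))
E
python3 o.py
```

```text
time_s 6.2
ee_pos [0.598  0.2445 0.1056]
eef_rot [-1.5709e+00 -2.0000e-04 -2.6172e+00]
force [-5.9446 -0.4502  4.3252]
moment [-0.1136  1.1412 -0.0189]
grip_width 0.0142
tau [ -1.0242 -65.9244 -34.0679  -0.3257  -1.3815   0.9634]
qpos [0.3315 0.6101 1.3324 0.     1.1993 1.3778]
```

play_rows --twist '[[0, 0, -0.03], [0, 0, -0.03], [0, 0, -0.03], [0, 0, 0]]' --travel '[[0, 0, 0], [0, 0, 0], [0, 0, 0], [0, 0, 0]]' --grip '[1, 1, 1, 1]'

```text
time_s: 6.6
ee_pos: [0.5981, 0.2445, 0.1056]
eef_rot: [-1.571, -0.0, -2.757]
force: [-5.5, -0.8, 4.0]
grip_width: 0.0138
```

```bash
python3 o.py
```

```text
time_s 6.6
ee_pos [0.5981 0.2445 0.1056]
eef_rot [-1.5706e+00 -2.0000e-04 -2.7571e+00]
force [-5.4828 -0.7882  4.0436]
moment [-0.2381  1.1669  0.5523]
grip_width 0.0138
tau [-1.41910e+00 -6.57778e+01 -3.40563e+01 -1.10000e-03 -1.44380e+00
  1.38720e+00]
qpos [ 3.3150e-01  6.1010e-01  1.3324e+00 -2.0000e-04  1.1993e+00  1.5179e+00]
```

play_rows --twist '[[0, 0, -0.02], [0, 0, -0.02], [0, 0, 0]]' --travel '[[0, 0, 0], [0, 0, 0], [0, 0, 0]]' --grip '[1, 1, 1]'

```text
time_s: 6.9
ee_pos: [0.5983, 0.2446, 0.1056]
eef_rot: [-1.571, 0.0, -2.819]
force: [-2.8, -0.2, 3.8]
grip_width: 0.0146
```

```bash
python3 o.py
```

```text
time_s 6.9
ee_pos [0.5983 0.2446 0.1056]
eef_rot [-1.5707e+00  5.0000e-04 -2.8193e+00]
force [-2.7815 -0.1733  3.849 ]
moment [0.0148 0.7229 0.6877]
grip_width 0.0146
tau [-1.57640e+00 -6.61060e+01 -3.32601e+01  1.20000e-03 -7.87800e-01
  1.29630e+00]
qpos [ 3.3160e-01  6.1020e-01  1.3322e+00 -1.0000e-04  1.1987e+00  1.5801e+00]
```

play_rows --twist '[[0, 0, -0.03], [0, 0, -0.03], [0, 0, 0]]' --travel '[[0, 0, 0], [0, 0, 0], [0, 0, 0]]' --grip '[1, 1, 1]'

```text
time_s: 7.2
ee_pos: [0.5986, 0.2448, 0.1056]
eef_rot: [-1.571, 0.002, -2.914]
force: [0.3, 2.2, 2.5]
grip_width: 0.0155
```

```bash
python3 o.py
```

```text
time_s 7.2
ee_pos [0.5986 0.2448 0.1056]
eef_rot [-1.5708e+00  1.5000e-03 -2.9139e+00]
force [0.2939 2.1649 2.4674]
moment [ 0.3597 -0.0163  1.0076]
grip_width 0.0155
tau [-1.94630e+00 -6.66637e+01 -3.19745e+01 -1.03000e-02  3.18300e-01
  1.86500e+00]
qpos [ 3.3160e-01  6.1040e-01  1.3319e+00 -1.0000e-04  1.1979e+00  1.6748e+00]
```

play_rows --twist '[[0, 0, 0], [0, 0, 0], [0, 0, 0], [0, 0, 0], [0, 0, 0], [0, 0, 0], [0, 0, 0], [0, 0, 0], [0, 0, 0]]' --travel '[[0, 0, 0], [0, 0, 0], [0, 0, 0], [0, 0, 0], [0, 0, 0.4], [0, 0, 0.4], [0, 0, 0.4], [0, 0, 0.4], [0, 0, 0]]' --grip '[0, 0, 0, 0, 0, 0, 0, 0, 0]'

```text
time_s: 8.1
ee_pos: [0.5991, 0.2448, 0.1882]
eef_rot: [-1.571, 0.004, -2.916]
force: [0.0, 0.1, -0.2]
grip_width: 0.0471
```

play_rows --twist '[[0, 0, 0.084], [0, 0, 0.084], [0, 0, 0.084], [0, 0, 0.084], [0, 0, 0.084], [0, 0, 0.084], [0, 0, 0.084], [0, 0, 0.084], [0, 0, 0.084], [0, 0, 0.084], [0, 0, 0]]' --travel '[[-0.172, -0.175, 0], [-0.172, -0.175, 0], [-0.172, -0.175, 0], [-0.172, -0.175, 0], [-0.172, -0.175, 0], [-0.172, -0.175, 0], [-0.172, -0.175, 0], [-0.172, -0.175, 0], [-0.172, -0.175, 0], [-0.172, -0.175, 0], [0, 0, 0]]' --grip '[0, 0, 0, 0, 0, 0, 0, 0, 0, 0, 0]'

```text
time_s: 9.2
ee_pos: [0.5114, 0.1564, 0.1845]
eef_rot: [-1.572, -0.0, -1.595]
force: [0.3, 0.3, 0.0]
grip_width: 0.0469
```

```bash
python3 c.py b0.png .565 .2 .1
```

```text
[0.5122 0.1571 0.1849] [-1.57122508e+00 -5.77567420e-05 -1.60135108e+00] [0.188161   1.29067068 0.46469699] [-0.06828534  0.09981142 -0.00839673]
```

View pics/b0.png

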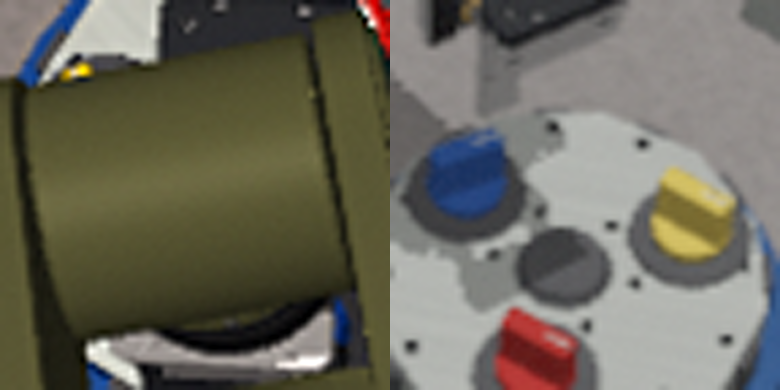

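play_rows --twist '[[0, 0, 0.007], [0, 0, 0], [0, 0, 0], [0, 0, 0], [0, 0, 0], [0, 0, 0], [0, 0, 0], [0, 0, 0], [0, 0, 0], [0, 0, 0], [0, 0, 0], [0, 0, 0]]' --travel '[[0.012, 0.006, -0.265], [0, 0, -0.265], [0, 0, -0.265], [0, 0, -0.265], [0, 0, -0.265], [0, 0, -0.265], [0, 0, 0], [0, 0, 0], [0, 0, 0], [0, 0, 0], [0, 0, 0], [0, 0, 0]]' --grip '[0, 0, 0, 0, 0, 0, 0, 1, 1, 1, 1, 1]'

```text
time_s: 10.5
ee_pos: [0.5132, 0.1573, 0.1064]
eef_rot: [-1.569, 0.0, -1.586]
force: [1.5, -1.6, 1.8]
grip_width: 0.0139
```

```bash
python3 c.py b1.png .513 .157 .1; python3 o.py
```

```text
[0.5131 0.1573 0.1064] [-1.56957725e+00  1.22679681e-04 -1.58628834e+00] [ 2.369046   -0.76226263  1.92947479] [-0.22944608 -0.34891745 -0.05715352]
time_s 10.6
ee_pos [0.5131 0.1573 0.1064]
eef_rot [-1.5696e+00  1.0000e-04 -1.5863e+00]
force [ 2.369  -0.7623  1.9295]
moment [-0.2294 -0.3489 -0.0572]
grip_width 0.0138
tau [  0.8839 -52.6551 -29.522    0.3377   0.5258  -0.0785]
qpos [ 2.2930e-01  3.8370e-01  1.6740e+00 -2.0000e-04  1.0826e+00  2.4490e-01]
```

View pics/b1.png

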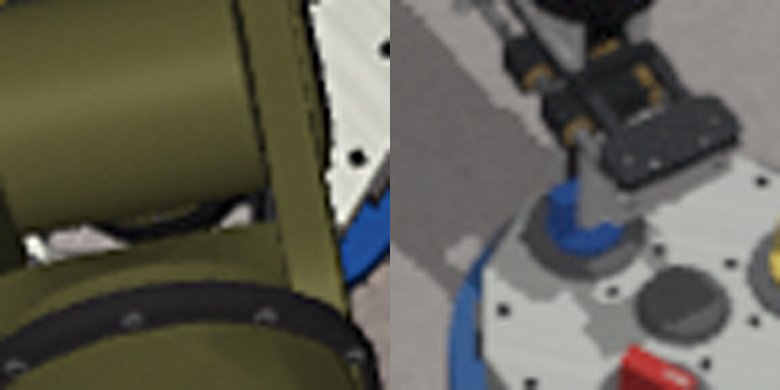

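Blue is gripped (13.8 mm). Turning.

play_rows --twist '[[0, 0, -0.06], [0, 0, -0.06], [0, 0, -0.06], [0, 0, -0.06], [0, 0, -0.06], [0, 0, -0.06], [0, 0, -0.06], [0, 0, -0.04], [0, 0, 0]]' --travel '[[0, 0, 0], [0, 0, 0], [0, 0, 0], [0, 0, 0], [0, 0, 0], [0, 0, 0], [0, 0, 0], [0, 0, 0], [0, 0, 0]]' --grip '[1, 1, 1, 1, 1, 1, 1, 1, 1]'

```text
time_s: 11.5
ee_pos: [0.5131, 0.1573, 0.1063]
eef_rot: [-1.57, 0.001, -2.31]
force: [2.6, 0.2, 3.4]
grip_width: 0.0137
```

```bash
python3 o.py
```

```text
time_s 11.5
ee_pos [0.5131 0.1573 0.1063]
eef_rot [-1.5701e+00  7.0000e-04 -2.3097e+00]
force [2.5669 0.1995 3.3612]
moment [-0.2425 -0.2118 -0.1041]
grip_width 0.0137
tau [  0.8528 -51.9422 -29.2587   0.3482   0.3624   1.191 ]
qpos [ 2.2930e-01  3.8370e-01  1.6741e+00 -1.0000e-04  1.0828e+00  9.6830e-01]
```

play_rows --twist '[[0, 0, -0.03], [0, 0, -0.03], [0, 0, -0.03], [0, 0, 0]]' --travel '[[0, 0, 0], [0, 0, 0], [0, 0, 0], [0, 0, 0]]' --grip '[1, 1, 1, 1]'

```text
time_s: 11.9
ee_pos: [0.5131, 0.1574, 0.1064]
eef_rot: [-1.57, 0.001, -2.449]
force: [2.1, -0.5, 4.8]
grip_width: 0.0137
```

```bash
python3 o.py
```

```text
time_s 11.9
ee_pos [0.5131 0.1574 0.1064]
eef_rot [-1.5702e+00  8.0000e-04 -2.4489e+00]
force [ 2.1494 -0.526   4.7617]
moment [-0.2575 -0.2396 -0.0246]
grip_width 0.0137
tau [  0.8797 -51.3398 -28.8194   0.3958   0.3656   0.8676]
qpos [ 2.2940e-01  3.8370e-01  1.6740e+00 -1.0000e-04  1.0828e+00  1.1076e+00]
```

play_rows --twist '[[0, 0, -0.03], [0, 0, -0.03], [0, 0, 0]]' --travel '[[0, 0, 0], [0, 0, 0], [0, 0, 0]]' --grip '[1, 1, 1]'

```text
time_s: 12.2
ee_pos: [0.5131, 0.1574, 0.1063]
eef_rot: [-1.57, 0.001, -2.543]
force: [1.2, -0.7, 5.2]
grip_width: 0.0138
```

```bash
python3 o.py|grep -E "rot|moment|width|^force"
```

```text
eef_rot [-1.5704e+00  9.0000e-04 -2.5430e+00]
force [ 1.2218 -0.7382  5.1613]
moment [-0.3461 -0.2345 -0.0949]
grip_width 0.0138
```

play_rows --twist '[[0, 0, -0.03], [0, 0, -0.03], [0, 0, 0]]' --travel '[[0, 0, 0], [0, 0, 0], [0, 0, 0]]' --grip '[1, 1, 1]'

```text
time_s: 12.5
ee_pos: [0.513, 0.1574, 0.1064]
eef_rot: [-1.57, 0.001, -2.637]
force: [1.2, -1.8, 5.0]
grip_width: 0.0139
```

```bash
python3 o.py|grep -E "rot|moment|width|^force"
```

```text
eef_rot [-1.5705e+00  9.0000e-04 -2.6372e+00]
force [ 1.1649 -1.8368  4.9603]
moment [-0.2545 -0.1589 -0.0191]
grip_width 0.0139
```

play_rows --twist '[[0, 0, -0.03], [0, 0, -0.03], [0, 0, 0]]' --travel '[[0, 0, 0], [0, 0, 0], [0, 0, 0]]' --grip '[1, 1, 1]'

```text
time_s: 12.8
ee_pos: [0.5132, 0.1575, 0.1064]
eef_rot: [-1.57, 0.001, -2.73]
force: [3.7, -0.7, 4.9]
grip_width: 0.0142
```

```bash
python3 o.py|grep -E "rot|moment|width|^force"
```

```text
eef_rot [-1.5703e+00  1.5000e-03 -2.7303e+00]
force [ 3.735  -0.7435  4.86  ]
moment [-0.0188 -0.6559  0.6732]
grip_width 0.0142
```

play_rows --twist '[[0, 0, -0.03], [0, 0, -0.03], [0, 0, 0]]' --travel '[[0, 0, 0], [0, 0, 0], [0, 0, 0]]' --grip '[1, 1, 1]'

```text
time_s: 13.1
ee_pos: [0.513, 0.1573, 0.1063]
eef_rot: [-1.57, 0.001, -2.824]
force: [1.3, -0.8, 6.9]
grip_width: 0.0152
```

```bash
python3 o.py|grep -E "rot|moment|width|^force"
```

```text
eef_rot [-1.5703e+00  6.0000e-04 -2.8242e+00]
force [ 1.2937 -0.8227  6.8745]
moment [-0.2614 -0.1715  0.9537]
grip_width 0.0152
```

play_rows --twist '[[0, 0, 0], [0, 0, 0], [0, 0, 0], [0, 0, 0], [0, 0, 0], [0, 0, 0], [0, 0, 0], [0, 0, 0], [0, 0, 0]]' --travel '[[0, 0, 0], [0, 0, 0], [0, 0, 0], [0, 0, 0], [0, 0, 0.4], [0, 0, 0.4], [0, 0, 0.4], [0, 0, 0.4], [0, 0, 0]]' --grip '[0, 0, 0, 0, 0, 0, 0, 0, 0]'

```text
time_s: 14.0
ee_pos: [0.5136, 0.1576, 0.1882]
eef_rot: [-1.571, 0.004, -2.827]
force: [-0.7, 0.2, 0.2]
grip_width: 0.047
```

play_rows --twist '[[0, 0, 0.086], [0, 0, 0.086], [0, 0, 0.086], [0, 0, 0.086], [0, 0, 0.086], [0, 0, 0.086], [0, 0, 0.086], [0, 0, 0.086], [0, 0, 0.086], [0, 0, 0.086], [0, 0, 0.086], [0, 0, 0.086]]' --travel '[[0.197, -0.05, 0], [0.197, -0.05, 0], [0.197, -0.05, 0], [0.197, -0.05, 0], [0.197, -0.05, 0], [0.197, -0.05, 0], [0.197, -0.05, 0], [0.197, -0.05, 0], [0.197, -0.05, 0], [0.197, -0.05, 0], [0.197, -0.05, 0], [0.197, -0.05, 0]]' --grip '[0, 0, 0, 0, 0, 0, 0, 0, 0, 0, 0, 0]'

```text
time_s: 15.2
ee_pos: [0.631, 0.1272, 0.1843]
eef_rot: [-1.573, 0.0, -1.2]
force: [0.4, -0.4, 0.0]
grip_width: 0.0471
```

play_rows --twist '[[0, 0, 0.086], [0, 0, 0.086], [0, 0, 0.086], [0, 0, 0.086], [0, 0, 0.086], [0, 0, 0.086], [0, 0, 0.086], [0, 0, 0.086], [0, 0, 0.086], [0, 0, 0.086], [0, 0, 0.086], [0, 0, 0.086]]' --travel '[[0, 0, 0], [0, 0, 0], [0, 0, 0], [0, 0, 0], [0, 0, 0], [0, 0, 0], [0, 0, 0], [0, 0, 0], [0, 0, 0], [0, 0, 0], [0, 0, 0], [0, 0, 0]]' --grip '[0, 0, 0, 0, 0, 0, 0, 0, 0, 0, 0, 0]'

```text
time_s: 16.4
ee_pos: [0.6306, 0.1273, 0.1843]
eef_rot: [-1.57, 0.002, 0.421]
force: [-1.0, 0.1, -0.5]
grip_width: 0.0468
```

```bash
python3 c.py r0.png .575 .17 .1
```

```text
[0.6306 0.1273 0.1845] [-1.57030834e+00  1.56935794e-03  4.17501779e-01] [ 0.46839036  0.84955225 -0.51140396] [ 0.03550489 -0.00888461 -0.00537852]
```

View pics/r0.png

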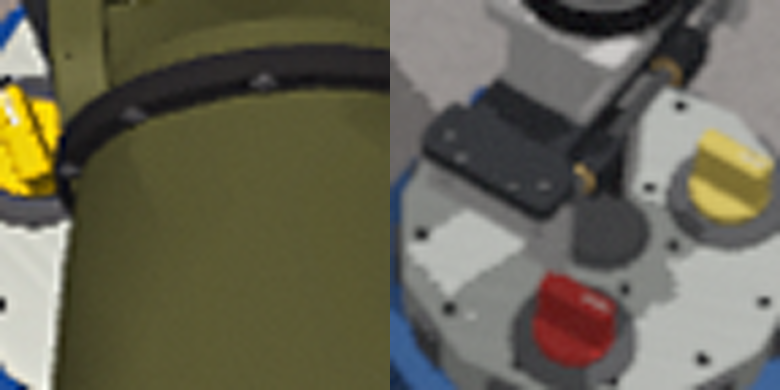

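play_rows --twist '[[0, 0, 0.001], [0, 0, 0], [0, 0, 0], [0, 0, 0], [0, 0, 0], [0, 0, 0], [0, 0, 0], [0, 0, 0], [0, 0, 0], [0, 0, 0], [0, 0, 0], [0, 0, 0]]' --travel '[[0.01, 0, -0.262], [0, 0, -0.262], [0, 0, -0.262], [0, 0, -0.262], [0, 0, -0.262], [0, 0, -0.262], [0, 0, 0], [0, 0, 0], [0, 0, 0], [0, 0, 0], [0, 0, 0], [0, 0, 0]]' --grip '[0, 0, 0, 0, 0, 0, 0, 1, 1, 1, 1, 1]'

```text
time_s: 17.7
ee_pos: [0.6313, 0.128, 0.1078]
eef_rot: [-1.57, -0.001, 0.417]
force: [-0.7, 0.4, 0.7]
grip_width: 0.014
```

```bash
python3 c.py r1.png .63 .127 .1; python3 o.py
```

```text
[0.6314 0.1279 0.1078] [-1.57012751e+00 -5.12769652e-04  4.16883654e-01] [-2.46283672  5.07857254  3.18474802] [0.9414959  0.56880975 0.01383097]
time_s 17.8
ee_pos [0.6314 0.1279 0.1078]
eef_rot [-1.5701e+00 -5.0000e-04  4.1690e-01]
force [-2.4628  5.0786  3.1847]
moment [0.9415 0.5688 0.0138]
grip_width 0.0133
tau [-3.22310e+00 -6.56945e+01 -3.30052e+01 -1.18040e+00 -4.94200e-01
 -4.40000e-03]
qpos [ 1.4270e-01  6.0340e-01  1.3378e+00  8.0000e-04  1.2002e+00 -1.8452e+00]
```

View pics/r1.png

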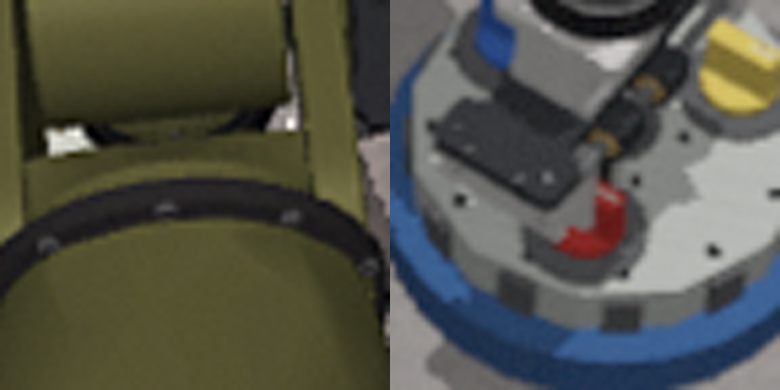

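Red is gripped. Turning.

play_rows --twist '[[0, 0, -0.06], [0, 0, -0.06], [0, 0, -0.06], [0, 0, -0.06], [0, 0, -0.06], [0, 0, -0.06], [0, 0, -0.06], [0, 0, -0.06], [0, 0, 0]]' --travel '[[0, 0, 0], [0, 0, 0], [0, 0, 0], [0, 0, 0], [0, 0, 0], [0, 0, 0], [0, 0, 0], [0, 0, 0], [0, 0, 0]]' --grip '[1, 1, 1, 1, 1, 1, 1, 1, 1]'

```text
time_s: 18.7
ee_pos: [0.6314, 0.1275, 0.1077]
eef_rot: [-1.571, -0.0, -0.339]
force: [-4.0, 2.0, 4.9]
grip_width: 0.0138
```

```bash
python3 o.py|grep -E "rot|moment|width|^force"
```

```text
eef_rot [-1.5706e+00 -1.0000e-04 -3.3880e-01]
force [-3.9644  2.0483  4.8827]
moment [ 0.4167  0.7221 -0.0712]
grip_width 0.0138
```

play_rows --twist '[[0, 0, -0.03], [0, 0, -0.03], [0, 0, 0]]' --travel '[[0, 0, 0], [0, 0, 0], [0, 0, 0]]' --grip '[1, 1, 1]'

```text
time_s: 19.0
ee_pos: [0.6314, 0.1275, 0.1078]
eef_rot: [-1.571, -0.0, -0.43]
force: [-4.1, 2.4, 5.4]
grip_width: 0.0137
```

```bash
python3 o.py|grep -E "rot|moment|width|^force"
```

```text
eef_rot [-1.5707 -0.     -0.4299]
force [-4.1154  2.4322  5.3717]
moment [0.334  0.7801 0.0456]
grip_width 0.0137
```

play_rows --twist '[[0, 0, -0.03], [0, 0, -0.03], [0, 0, 0]]' --travel '[[0, 0, 0], [0, 0, 0], [0, 0, 0]]' --grip '[1, 1, 1]'

```text
time_s: 19.3
ee_pos: [0.6314, 0.1275, 0.1078]
eef_rot: [-1.571, -0.0, -0.523]
force: [-3.0, 2.7, 4.7]
grip_width: 0.0143
```

```bash
python3 o.py|grep -E "rot|moment|width|^force"
```

```text
eef_rot [-1.5709e+00 -2.0000e-04 -5.2310e-01]
force [-2.9712  2.661   4.7423]
moment [0.3276 0.777  0.9076]
grip_width 0.0143
```

play_rows --twist '[[0, 0, -0.03], [0, 0, -0.03], [0, 0, 0]]' --travel '[[0, 0, 0], [0, 0, 0], [0, 0, 0]]' --grip '[1, 1, 1]'

```text
time_s: 19.6
ee_pos: [0.6321, 0.1272, 0.1078]
eef_rot: [-1.57, -0.002, -0.618]
force: [3.0, 0.1, 3.7]
grip_width: 0.0153
```

```bash
python3 o.py|grep -E "rot|moment|width|^force"
```

```text
eef_rot [-1.57   -0.0019 -0.6175]
force [3.0309 0.1479 3.7316]
moment [-0.0399 -0.5677  0.7672]
grip_width 0.0153
```

play_rows --twist '[[0, 0, 0], [0, 0, 0], [0, 0, 0], [0, 0, 0], [0, 0, 0], [0, 0, 0], [0, 0, 0], [0, 0, 0], [0, 0, 0], [0, 0, 0], [0, 0, 0], [0, 0, 0]]' --travel '[[0, 0, 0], [0, 0, 0], [0, 0, 0], [0, 0, 0], [0, 0, 0.4], [0, 0, 0.4], [0, 0, 0.4], [0, 0, 0.4], [0, 0, 0.4], [-0.6, 0, 0], [-0.8, 0, 0], [-0.8, 0, 0]]' --grip '[0, 0, 0, 0, 0, 0, 0, 0, 0, 0, 0, 0]'

```text
time_s: 20.8
ee_pos: [0.5199, 0.1272, 0.2069]
eef_rot: [-1.571, 0.0, -0.62]
force: [0.6, 0.6, -0.2]
grip_width: 0.0472
```

play_rows --twist '[[0, 0, 0], [0, 0, 0], [0, 0, 0], [0, 0, 0], [0, 0, 0], [0, 0, 0]]' --travel '[[-0.6, -0.4, 0], [-0.6, -0.5, 0], [-0.5, -0.6, 0], [-0.3, -0.8, 0], [0, -0.8, 0], [0, 0, 0]]' --grip '[1, 1, 1, 1, 1, 1]'

```text
time_s: 21.4
ee_pos: [0.4211, -0.0308, 0.2077]
eef_rot: [-1.571, -0.001, -0.624]
force: [0.1, 1.0, 0.2]
grip_width: 0.0024
```

```bash
python3 m.py
python3 - <<'E'
from h import *
p=ctrl.camera("top"); save(p,"t2.png",1.4)
E
```

```text
yellow top 275 [221.  239.7] 0.49
yellow scene 203 [331.  195.3] 0.62
blue top 223 [222.3 244.3] 0.49
blue scene 153 [290.9 186.1] 0.67
red top 259 [239.4 190.1] 0.7
red scene 218 [302.1 219.1] 0.44
disc top 6670 [217.3, 219.2] [0.56446405 0.17465063 0.083     ]
disc scene 4226 [312.2, 212.2] [0.61917602 0.16142192 0.083     ]
```

View pics/t2.png

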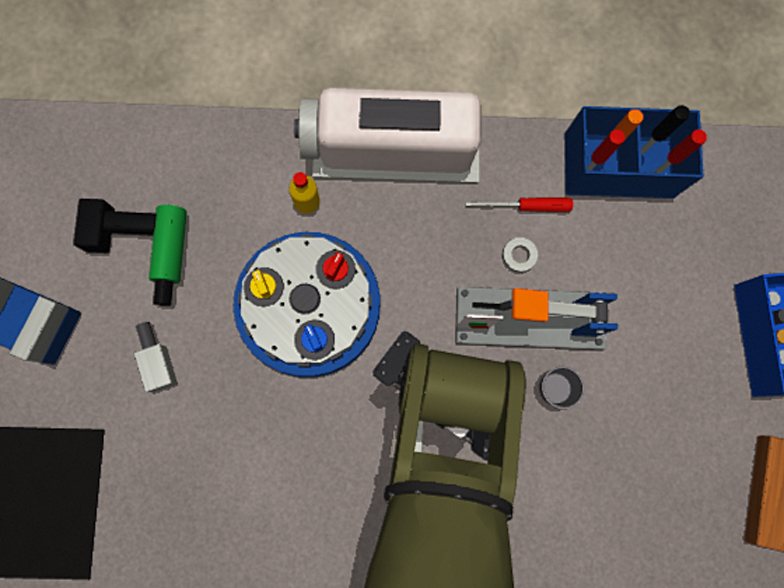

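View pics/cscene.png

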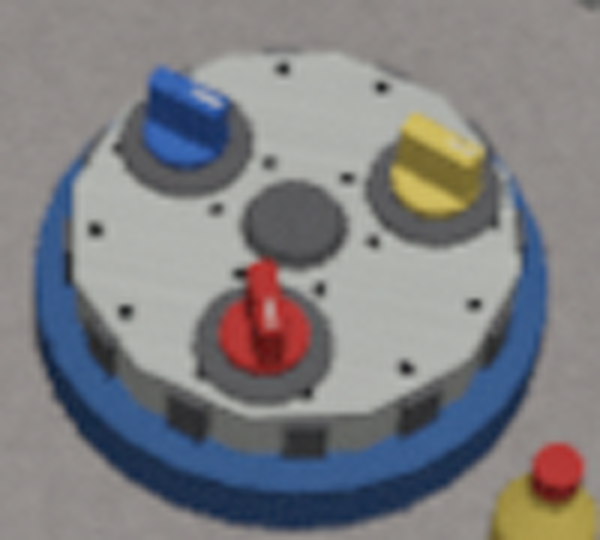

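```bash
cat > d.py <<'E'
import fit
from fit import *
_m=fit.masks
fit.masks=lambda p,c: cv2.morphologyEx(_m(p,c).astype(np.uint8),cv2.MORPH_CLOSE,np.ones((13,13)))>0
p=ctrl.camera("top"); s=ctrl.camera("scene"); ps=[p,s]
for c,x,ths in (("yellow",(.5983,.2445),(.2,.5)),("red",(.6311,.1273),(-.65,-.4)),("blue",(.513,.1574),(.3,.6))):
    for th in ths:
        for use in (ps,[p]): print(c,th,len(use),[np.round(v,3) for v in fit.fit(c,use,(*x,th),.111)])
# orange pad
def om(q):
    hsv=cv2.cvtColor(cv2.resize(q["img"],None,fx=S,fy=S,interpolation=cv2.INTER_LINEAR),cv2.COLOR_RGB2HSV).astype(int)
    return (abs(hsv[...,0]-11)<7)&(hsv[...,1]>120)&(hsv[...,2]>90)
D=[]
for q in ps:
    m=om(q);u,v=[int(t*S) for t in proj(q,[[.56,-.16,.14]])[0]]
    r=np.zeros(m.shape,np.uint8);
    d=max(ctrl.boxes_of("lever_pad",q),key=lambda d:d["confidence"]);u,v=[int(t*S) for t in d["point"]]
    cv2.circle(r,(u,v),30*S,1,-1); D.append((q,m&(r>0))); print(d["point"],ray(q,d["point"],.149),D[-1][1].sum()/S/S)
def padpts(y):
    x,yy,z,th,sl,t=y
    a=np.array([np.cos(th),np.sin(th),0]);h=np.array([-np.sin(th),np.cos(th),0])
    b=h*np.cos(sl)+np.array([0,0,np.sin(sl)]);n=np.cross(a,b)
    return np.array([np.array([x,yy,z])+i*.024*a+j*.03*b-k*t*n for i in(-1,1) for j in(-1,1) for k in(0,1)])
def cost(v):
    y=np.array([v[0]*1e-3,v[1]*1e-3,.149,v[2]*.01,.30,v[3]*1e-3]);e=0
    for q,m in D:
        im=np.zeros(m.shape,np.uint8);c=(proj(q,padpts(y))+.5)*S-.5
        cv2.fillConvexPoly(im,np.round(cv2.convexHull(c.astype(np.float32))*16).astype(np.int32),1,shift=4);im=im>0
        e+=(im^m).sum()/(im|m).sum()
    return e
w=ray(p,(379.3,217.5),.149)
for th in(-.1,.1):
    y0=np.array([w[0]*1e3,w[1]*1e3,th*100,10])
    r=minimize(cost,y0,method="Nelder-Mead",options=dict(initial_simplex=np.vstack([y0,y0+np.diag([6,6,10,4])]),maxiter=400,xatol=.05,fatol=1e-4));print(r.x,r.fun)
E
python3 d.py
```

```text
Traceback (most recent call last):
  File "d.py", line 3, in <module>
    _m=fit.masks
       ^^^^^^^^^
AttributeError: 'function' object has no attribute 'masks'
```

```bash
sed -i '1,2c import fit as F\nfrom h import *\nfrom scipy.optimize import minimize\nS=4' d.py; sed -i 's/fit\.masks/F.masks/g; s/fit\.fit/F.fit/g' d.py; python3 d.py
```

```text
yellow 0.2 2 [array([0.598, 0.244, 0.431, 0.111]), np.float64(0.276)]
yellow 0.2 1 [array([0.598, 0.244, 0.439, 0.111]), np.float64(0.034)]
yellow 0.5 2 [array([0.598, 0.244, 0.443, 0.111]), np.float64(0.284)]
yellow 0.5 1 [array([0.598, 0.244, 0.469, 0.111]), np.float64(0.036)]
red -0.65 2 [array([ 0.631,  0.127, -0.417,  0.111]), np.float64(0.217)]
red -0.65 1 [array([ 0.632,  0.128, -0.495,  0.111]), np.float64(0.05)]
red -0.4 2 [array([ 0.631,  0.127, -0.418,  0.111]), np.float64(0.218)]
red -0.4 1 [array([ 0.631,  0.127, -0.463,  0.111]), np.float64(0.052)]
blue 0.3 2 [array([0.513, 0.157, 0.346, 0.111]), np.float64(0.395)]
blue 0.3 1 [array([0.513, 0.157, 0.499, 0.111]), np.float64(0.068)]
blue 0.6 2 [array([0.513, 0.156, 0.425, 0.111]), np.float64(0.402)]
blue 0.6 1 [array([0.513, 0.157, 0.502, 0.111]), np.float64(0.068)]
[381.4, 218.0] [ 0.56685337 -0.18421177  0.149     ] 582.75
[183.2, 252.1] [ 0.59236261 -0.20847917  0.149     ] 395.625
[ 568.98033909 -180.62831176   -1.27291665    8.23550466] 0.1613494965495723
[ 569.06500597 -180.3177328    -1.67085281    8.32863378] 0.15687334997530222
```

View pics/ctop.png

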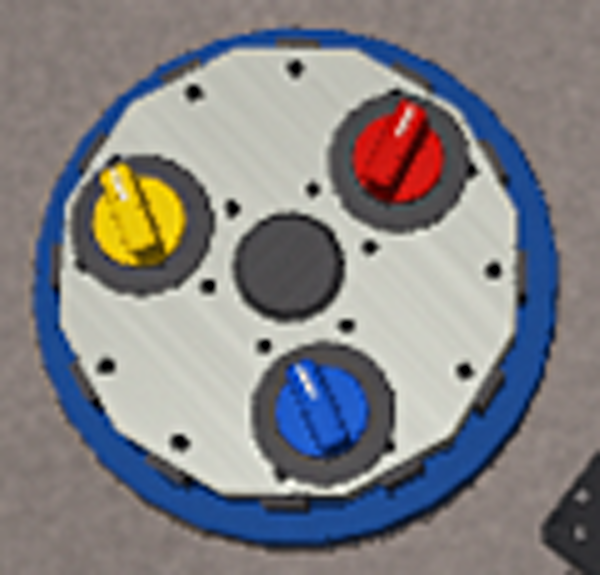

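play_rows --twist '[[0, 0, 0], [0, 0, 0], [0, 0, 0], [0, 0, 0], [0, 0, 0], [0, 0, 0], [0, 0, 0], [0, 0, 0], [0, 0, 0]]' --travel '[[0.493, -0.49, 0], [0.493, -0.49, 0], [0.493, -0.49, 0], [0.493, -0.49, 0], [0.493, -0.49, 0], [0.493, -0.49, 0], [0, 0, -0.3], [0, 0, -0.3], [0, 0, 0]]' --grip '[1, 1, 1, 1, 1, 1, 1, 1, 1]'

```text
time_s: 23.05
ee_pos: [0.5686, -0.1745, 0.1751]
eef_rot: [-1.572, 0.004, -0.62]
force: [0.1, -0.1, 0.5]
grip_width: 0.0008
```

```bash
python3 c.py l0.png .57 -.17 .14
```

```text
[ 0.5694 -0.1746  0.1777] [-1.57083749e+00  4.31635226e-05 -6.20004530e-01] [-0.51931062  0.18577862  0.59336848] [-0.02141156  0.02967293 -0.00386627]
```

View pics/l0.png

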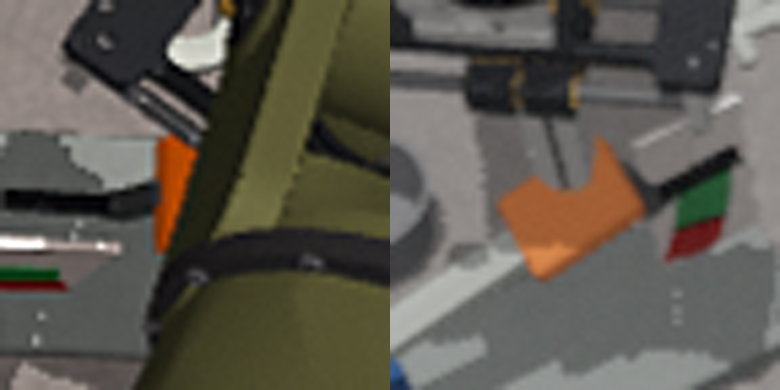

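play_rows --twist '[[0, 0, 0], [0, 0, 0], [0, 0, 0], [0, 0, 0], [0, 0, 0]]' --travel '[[0, -0.07, -0.14], [0, 0, -0.14], [0, 0, -0.14], [0, 0, -0.14], [0, 0, 0]]' --grip '[1, 1, 1, 1, 1]'

```text
time_s: 23.65
ee_pos: [0.5694, -0.1781, 0.1488]
eef_rot: [-1.571, -0.0, -0.62]
force: [0.9, -0.7, 4.3]
grip_width: 0.0007
```

```bash
python3 o.py|grep -E "pos|^force"
```

```text
ee_pos [ 0.5694 -0.1781  0.1488]
force [ 0.9016 -0.6798  4.3364]
qpos [-3.6450e-01  4.5970e-01  1.4564e+00  1.0000e-04  1.2255e+00 -1.3153e+00]
```

play_rows --twist '[[0, 0, 0], [0, 0, 0], [0, 0, 0], [0, 0, 0], [0, 0, 0]]' --travel '[[0, 0, -0.1], [0, 0, -0.1], [0, 0, -0.1], [0, 0, -0.1], [0, 0, 0]]' --grip '[1, 1, 1, 1, 1]'

```text
time_s: 24.15
ee_pos: [0.5698, -0.1778, 0.1297]
eef_rot: [-1.57, -0.001, -0.62]
force: [0.5, 4.2, 8.0]
grip_width: 0.0005
```

```bash
python3 o.py|grep -E "pos|^force"; python3 c.py l1.png .57 -.17 .14
```

```text
ee_pos [ 0.5698 -0.1778  0.1297]
force [0.4825 4.1969 8.0421]
qpos [-3.6410e-01  4.7950e-01  1.4744e+00  7.0000e-04  1.1867e+00 -1.3153e+00]
[ 0.5698 -0.1779  0.1302] [-1.56997978e+00 -1.04820457e-03 -6.19936511e-01] [-0.82124643  1.91142462  8.66845408] [ 0.71789466  0.04995706 -0.00655202]
```

View pics/l1.png

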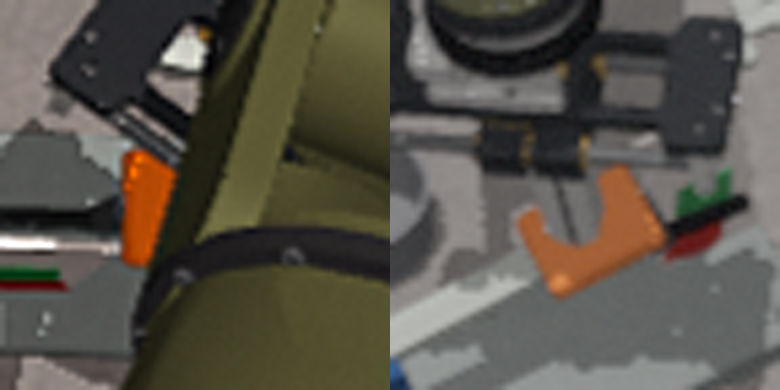

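```bash
cat > e.py <<'E'
from h import *
from scipy.optimize import minimize_scalar
S=6
c=[ctrl.camera("scene"),ctrl.camera("top")]
o=[]
X,Y=.569,-.1805; H=np.array([X,Y-.13*np.cos(.3)+0,.1])
def pad(L):  # pad top pts at lever angle L, rotating rest pad about hinge
    sl=.30-L; off=.149-.1-.13*np.sin(.3)
    off/=np.cos(.3)
    b=np.array([0,np.cos(sl),np.sin(sl)]);n=np.array([0,-np.sin(sl),np.cos(sl)])
    Hy=Y-.13*np.cos(.3)+off*np.sin(.3)
    C=np.array([X,Hy,.1])+.13*b+off*n
    return np.array([C+np.array([i*.024,0,0])+j*.03*b for i,j in((-1,-1),(1,-1),(1,1),(-1,1))])
for q,(w) in zip(c,(40,40)):
    im=cv2.resize(q["img"],None,fx=S,fy=S,interpolation=cv2.INTER_CUBIC)
    for L,col in ((.15,(255,255,255)),(.22,(0,255,0)),(.28,(0,0,255)),(.34,(0,0,0))):
        cv2.polylines(im,[((proj(q,pad(L))+.5)*S).astype(int)],True,col,1)
    u,v=(proj(q,[[X,Y+.02,.13]])[0]*S).astype(int); 
    o.append(im[v-195:v+195,u-195:u+195])
cv2.imwrite("pics/pad%d.png"%c[0]["shot"],cv2.cvtColor(np.hstack(o),cv2.COLOR_RGB2BGR)); print(c[0]["shot"])
ob=ctrl.get_obs();print(ob["ee_pos"],ob["force"],ob["time_s"])
E
python3 e.py
```

```text
32
[ 0.56979388 -0.17792027  0.1302835 ] [-0.6997607   2.81889771  7.92474159] 24.35
```

View pics/pad32.png

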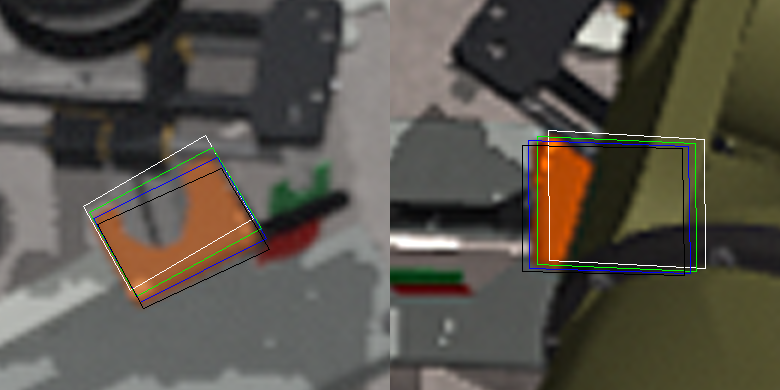

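play_rows --twist '[[0, 0, 0], [0, 0, 0], [0, 0, 0], [0, 0, 0]]' --travel '[[0, 0, -0.04], [0, 0, -0.04], [0, 0, 0], [0, 0, 0]]' --grip '[1, 1, 1, 1]'

```text
time_s: 24.75
ee_pos: [0.5698, -0.1777, 0.1263]
eef_rot: [-1.57, -0.001, -0.62]
force: [-0.6, 4.0, 8.2]
grip_width: 0.0002
```

```bash
python3 e.py
```

```text
34
[ 0.56984819 -0.17771205  0.12636052] [-0.73265977  5.12672532  8.65345137] 24.85
```

View pics/pad34.png

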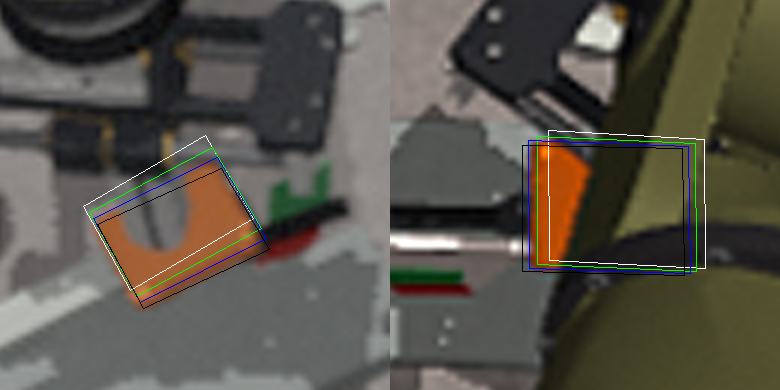

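Run:
```python
from h import *
q=ctrl.camera("scene")
R=cv2.Rodrigues(np.array(q["rvec"]))[0];c=-R.T@np.array(q["tvec"]).ravel()
def px(uv,x):
    d=R.T@np.linalg.inv(K(q))@np.array([*uv,1.]); return c+d*(x-c[0])/d[0]
u0,v0=proj(q,[[.57,-.17,.14]])[0].astype(int)
rest=(u0-36+(737-390)*72/390, v0-36+157*72/390)
u,v=(proj(q,[[.569,-.1605,.13]])[0]*6).astype(int)
now=((u-195+345)/6,(v-195+209)/6)
for x in(.56,.567,.575):
    a=px(rest,x);b=px(now,x);H=np.array([-.3047,.1])
    f=lambda t:np.arctan2(t[2]-.1,t[1]+.3015)
    print(x,a,b,f(a)-f(b))
print(ctrl.get_obs()["ee_pos"],ctrl.get_obs()["force"])
```

```text
0.56 [ 0.56       -0.09111075  0.09814482] [ 0.56       -0.0921075   0.04619786] 0.24268578484191364
0.567 [ 0.567      -0.09343906  0.10987181] [ 0.567      -0.09442591  0.05844063] 0.24547788697971046
0.575 [ 0.575      -0.09609999  0.12327409] [ 0.575      -0.09707553  0.07243236] 0.24687601601803333
[ 0.56986323 -0.17773603  0.1263993 ] [-0.02417458  4.67025355  9.17593167]
```

play_rows --twist '[[0, 0, 0], [0, 0, 0], [0, 0, 0]]' --travel '[[0, 0, -0.05], [0, 0, 0], [0, 0, 0]]' --grip '[1, 1, 1]'

```text
time_s: 25.2
ee_pos: [0.5699, -0.1777, 0.1239]
eef_rot: [-1.57, -0.001, -0.62]
force: [0.5, 5.1, 9.4]
grip_width: 0.0005
```

Run:
```python
from h import *
p=ctrl.camera("top");save(p,"end.png",1.4)
o=ctrl.get_obs();print(o["ee_pos"],o["force"],np.abs(o["joint_vel"]).max(),o["time_s"])
```

```text
[ 0.56989597 -0.17772376  0.12390766] [-0.25628216  4.09957533  9.41239293] 0.0016032750184650417 25.25
```

View pics/end.png

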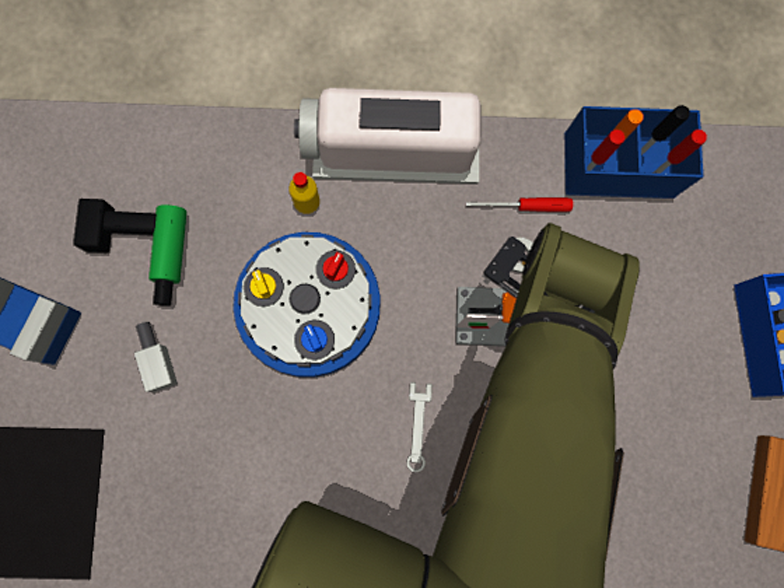

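The knobs are still at their stops, the visible loose parts haven't moved, and the arm is steady on the pad with 9.4 N. Handing in.

```bash
python3 -c "
from station import ctrl
print(ctrl.hand_in())"
```

```text
the job is handed in; nothing more can be done
None
```

I turned the yellow, blue and red knobs clockwise to their end stops, in that order. Then I pressed the lever pad with closed fingers and handed in at 25 s while still holding it down.

- **Knobs:** At each stop the wrist moment jumped to about 0.7–1.0 N m and the jaws started to slip on the bar. They turned roughly 0.85–1.1 rad, inside the expected 0.8–1.2. Pictures afterwards agreed with those angles.
- **Lever:** It was in the green at hand-in, at about 0.26–0.27 rad by estimate; the band is 0.19–0.37.
    - Before a final 2.5 mm press, the pointer's movement in the scene picture gave 0.245 rad and the fingertip height 0.247, while the pad outline suggested about 0.28.
    - I did not repeat those measurements after the press. The push then read 9.4 N, against about 9 N expected at mid-green, and the arm was still.
- **Disagreement:** In the raw scene picture the pointer looks lower than that, near the red. I put this down to parallax, because the pointer stands in front of the scale plate and the same offset showed when the lever was at rest.
- **Loose items:** The wrench, screwdriver, oiler, tool holder and driver looked unmoved in the last top picture. The arm hid the bearing and the tub there. Both were in place just before I moved to the lever.

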